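Lever the stuck cover off a sample cell

ROBOT

A 7-joint arm with a two-finger parallel gripper is mounted at the origin on the work surface. World frame = base frame: x ahead of the robot, y to its left, z up, the work surface at z = 0. Lengths are in m, angles in rad, forces in N, time in s.
With the tool pointing down it reaches from about 0.425 to 0.825 m from the base axis. Payload 3.6 kg.
Tool frame: the origin (TCP) lies on the centre line of the jaws, within the pads' length; the fingertips stand 22 mm ahead of it and the grasp point (between the pads) lies 3 mm ahead of it; z points along the fingers, y is the line along which they close (so a half turn about z gives the same grasp; the last joint's range is limited). The gripper opens to 85 mm and grips with 20 to 120 N. Pads are 22 mm wide; open, the fingers measure 114 mm over their backs; the gripper's body (76 mm by 85 mm) begins 54 mm behind the grasp point. The pads swing forward as they close: fully open they stand 13 mm farther back than shut.
Start: joints at [1.175, 0.615, -0.013, 1.423, 0.008, 1.103, -0.04], TCP at [0.235, -0.606, 0.253] pointing down, gripper open.
Joint ranges: [-3.12, 3.12], [-0.3, 2.06], [-1.34, 1.32], [0.26, 2.42], [-1.36, 4.5], [0.01, 1.98], [-2.84, 2.84]. Speed limits (rad/s): [2.79, 2.79, 3.14, 3.14, 3.14, 3.14, 3.14].

INTERFACE

Orientations are given as a rotation vector (axis times angle).
In Python, from station import arm, solver, optics gives the robot as it stands. Calls block until the motion is done:
- arm.reach(position, orientation): joint-space move of the TCP to a pose.
- arm.line_to(position, rotation=None, max_speed=0.15, guard=None): straight line of the TCP; rotation=None keeps the orientation; max_speed is the mean speed in m/s. With guard (N) it stops when the force on the tool has changed by that much, and returns True; else False.
- arm.set_joints(angles): joint-space move.
- arm.gripper_to(opening): finger opening in m; the grip force is fixed at half the most; returns when the fingers have stopped.
- arm.hold(seconds).
- solver.inverse_kinematics(position, orientation): joint angles nearest the present ones, or None.
- optics.snapshot(name): name is "scene" or "side" or "wrist"; returns (picture, depth): 420x560x3 uint8, blue, green, red; 420x560 float32, m along the optical axis (not along the pixel's ray), 0 where there is no reading.
- optics.camera_info(name): a dict with "fx", "fy", "cx", "cy" (pixels), "k1" (the pictures are not rectified: a ray, as slopes to the right and down, at radius r is drawn at 1 + k1 r^2 times it, then the intrinsics apply), "world_to_cam" (4x4, takes a point from world to camera coordinates); the wrist camera has in their place "hand_eye" (4x4, takes a point from camera to tool coordinates, whose origin is the TCP and whose axes are the flange's). Camera axes: x right, y down, z forward; pixel columns grow to the right and rows downward; lengths in m; the calibration is good to about 2 mm. A picture is of the moment at which its call begins: read the wrist's pose just before it. camera_info takes no time and is no camera call.
A pose or a line that the arm cannot do raises arm.IKError and nothing moves.
- arm.finish_job(): hands the job in; it is judged then, once.
Readings, each from a call of its own:
- arm.get_t(): time.
- arm.get_joint_positions(): joint angles.
- arm.get_qvel(): joint speeds.
- arm.get_effort(): joint torques, N m.
- arm.get_tool_pos(): TCP position.
- arm.get_eef_rot(): TCP orientation.
- arm.get_contact_force(): force on the tool from outside, world axes, zero at the start.
- arm.get_wrist_torque(): the same for the moment, N m.
- arm.get_width(): finger opening in m.
- arm.get_grasp_force(): force on a finger pad.
Only numpy, scipy, OpenCV 4.12 (cv2) and the standard library are available. Lean on these libraries where they do the work, as an engineer would, in place of code of your own. Each camera call takes 0.05 s, during which the arm holds its last target. There are 200 camera calls.

TASK

The cover of the sample cell is held tight by its two spring catches: take the pry bar from its rubber mat, put its blade over the fulcrum rod and under the cover's front lip, and lever until the cover pops up out of the catches. Lay the bar back flat on the mat, then lift the loose cover off by its handle and set it down gently, handle up and flat, inside the steel tray. Leave the bottle, the jar and the beaker alone.

Things in the scene. Friction and masses are not known exactly. Their poses are not given: they have to be found in the camera images.
- cell: Fixed cream sample cell, a block 184 (x) x 170 (y) x 100 mm high to its flat deck. Origin: centre of its underside, on the bench; x points from its front (fulcrum side, towards the robot) to its back, z up. At the back of the deck, x = 63 to 89 mm, is a console 16 mm high.
- collar (a point): Centre of the top of the square steel collar on the cell's deck, open inside, on which the cover sits: 20 mm high, outside from 39 mm in front of to 39 mm behind this point and 39 mm to each side. This point is 120 mm above the bench, 9 mm behind the cell's origin.
- roller_left (a point): Centre of the spring catch's steel roller on the cell's +y side (r 6 mm, along x), 22 mm in front of the cell's origin. It hooks 3 mm over the cover's side edge and yields sideways. Its grey block stands 36 mm above the deck, 55 to 69 mm from the cell's middle line. Both together hold with about 30 to 35 N.
- roller_right (a point): Centre of the spring catch's steel roller on the cell's -y side (r 6 mm, along x), 22 mm in front of the cell's origin. It hooks 3 mm over the cover's side edge and yields sideways. Its grey block stands 36 mm above the deck, 55 to 69 mm from the cell's middle line.
- fulcrum: Fixed steel rod, 72 mm long along the cell's y, 12 mm thick, lying on the cell's deck near its front edge, 12 mm behind the front face; its crest is 9 mm above the deck. Origin: on the deck under the middle of the rod, 80 mm in front of the cell's origin; axes as the cell's.
- fulcrum_top (a point): Middle of the fulcrum rod's crest, 109 mm above the bench, 30 mm in front of the edge of the cover's lip. With the blade's tip 16 mm under the lip the bar must tip about 0.5 to 0.6 rad on the rod (middle of the handle down by 50 to 60 mm, some 10 N there) before the cover pops up.
- cover: Loose cover, about 0.45 kg: steel plate 100 (x) x 90 (y) x 4 mm, a steel plug 58 x 63 x 12 mm deep beneath it (centred 11 mm behind the plate's centre), a black ridge handle on top. Origin: centre of the plate's underside, when seated 20 mm above the deck, straight above the cell's origin, axes as the cell's.
- cover_lip (a point): Middle of the lower front edge of the cover's lip, 50 mm in front of the cover's origin, 120 mm above the bench when seated. Beneath the lip is a gap 20 mm high and 20 mm deep for the blade. Levered up about 15 mm (the cover tips about the collar's back edge), the catch rollers spring in under the plate: the lip then stays up about 20 mm, the cover loose.
- cover_handle (a point): Grasp point of the cover's ridge handle: 56 mm long along the cover's x, 16 mm wide along y, from 4 to 34 mm above the plate's underside; the point is 22 mm above the underside, 5 mm behind the origin. There is 37 mm of free plate on either side.
- bar: Loose pry bar, 195 mm long, about 0.3 kg, lying along its x axis: a grey handle 90 long x 26 wide x 24 mm high, and in front (+x) a flat steel blade 105 long x 24 wide x 5 mm thick, centred at half the handle's height (12 mm above its underside). Origin: centre of the handle's underside; z up, y across.
- bar_grip (a point): Middle of the bar's handle, 12 mm above its underside.
- bar_tip (a point): Centre of the end of the blade, 150 mm ahead of the handle's middle along the bar's x.
- mat: Fixed black rubber mat 250 (x) x 120 (y) x 4 mm on which the bar lies and belongs. Origin: centre of its underside. It lies left or right of the cell, on the side away from the tray.
- tray: Fixed shallow steel tray 160 (x) x 150 (y) x 12 mm with walls 4 mm thick and a floor about 4 mm thick. Origin: centre of its underside. The cover fits inside with about 25 mm to spare on each side; it then rests on its plug, its plate's underside about 16 mm above the bench.
- wash_bottle: Bystander: white plastic bottle, r 32, 150 mm high. Origin: centre of its foot.
- jar: Bystander: amber jar, r 30, 75 mm high. Origin: centre of its foot.
- beaker: Bystander: white ceramic beaker, r 33, 85 mm high. Origin: centre of its foot.
Mind the look-alikes: they are no part of the job. What is shaped like the cover but yellow is not meant.

How it is judged:
On the way, in this order (a step that is already met when the one before it is completed fails the run):
1. the blade's tip is under the lip of the still seated cover, the bar over the fulcrum (x of bar_tip in the frame of cell between -0.048 and -0.022 m and y of bar_tip in the frame of cell between -0.04 and 0.04 m and z of bar_tip in the frame of cell between 0.1 and 0.122 m and z of cover_lip in the frame of cell below 0.122 m), for 0.1 s.
2. the bar, bearing on the fulcrum, levers the cover's front lip up off its seat (z of cover_lip in the frame of cell above 0.122 m and contact force between bar and cover above 5 N and contact force between bar and fulcrum above 5 N), for 0.03 s.
3. the cover has popped out of the catches, front lip up 15 mm or more, the blade still under it and no finger on it (z of cover_lip in the frame of cell above 0.135 m and x of bar_tip in the frame of cell between -0.06 and -0.02 m and z of bar_tip in the frame of cell below 0.16 m and contact force between the fingers and cover below 0.1 N), for 0.05 s.
4. the bar lies flat on the mat again, let go, and the loose cover still rests up on the catches (z of bar in the frame of mat below 0.012 m and angle between bar's own z axis and vertical below 0.12 rad and x of bar_grip in the frame of mat between -0.125 and 0.125 m and y of bar_grip in the frame of mat between -0.06 and 0.06 m and contact force between the fingers and bar below 0.1 N and z of cover in the frame of cell above 0.105 m and z of cover_lip in the frame of cell above 0.13 m), for 0.1 s.
At the end, for the whole second after the job is handed in: The bar lies flat (within 0.12 rad) on the mat with the middle of its handle over the mat; the cover lies flat (within 0.06 rad), handle up, on the floor of the tray inside its walls (centres within 50 mm); both at rest; bottle, jar and beaker where they were (z of bar in the frame of mat below 0.012 m and angle between bar's own z axis and vertical below 0.12 rad and x of bar_grip in the frame of mat between -0.125 and 0.125 m and y of bar_grip in the frame of mat between -0.06 and 0.06 m and z of cover in the frame of tray below 0.02 m and angle between cover's own z axis and vertical below 0.06 rad and horizontal distance between cover and tray below 0.05 m and linear speed of each of cover, bar below 0.02 m/s); the robot touches nothing.
It fails at once if the bottle, the jar or the beaker is moved more than 30 mm or knocked over (distance of any of wash_bottle, jar, beaker from where it was at the start of the episode above 0.03 m or angle between any of wash_bottle, jar, beaker's own z axis and vertical above 0.4 rad).
It fails at once if the cover is dropped or slammed down (moves faster than 0.6 m/s just above the tray or bench) (height (world z) of cover below 0.037 m and linear speed of cover above 0.6 m/s).
It also fails if it takes over 67 s, if anything falls off the work surface, if the arm or the gripper's body presses on something with over 40 N, if the wrist force passes 120 N, or if a joint passes its speed limit or range.

## Working session

There is one attempt and no reset: what is moved stays moved. The work goes in short steps, each a Python script; the robot and the scene stay as the last script left them, time stands still between calls to the robot, and variables do not carry over. Pictures are saved under pics/ and viewed, at most 14 in all, crops included, and the job is handed in when it is done.

```bash
ls; mkdir -p pics; python3 - <<'E'
from station import arm, solver, optics
import cv2,numpy as np
for n in("scene","side"):
    p,d=optics.snapshot(n); cv2.imwrite(f"pics/{n}0.png",p); np.savez(f"pics/{n}0.npz",p=p,d=d)
    i=optics.camera_info(n); print(n,{k:(np.round(v,4).tolist() if k=="world_to_cam" else v) for k,v in i.items()})
print(optics.camera_info("wrist"),arm.get_t(),arm.get_eef_rot())
E
```

```text
pics
scene {'fx': 415.3190539604406, 'fy': 415.3190539604406, 'cx': 282.9487914213146, 'cy': 210.85063657736615, 'k1': -0.05664169775031038, 'world_to_cam': [[0.8692, 0.4941, -0.0182, -0.4706], [0.3121, -0.5769, -0.7548, -0.1066], [-0.3835, 0.6504, -0.6556, 1.4825], [0.0, 0.0, 0.0, 1.0]]}
side {'fx': 494.783152558741, 'fy': 494.783152558741, 'cx': 281.70117273341003, 'cy': 212.40428264406387, 'k1': -0.003124952901483084, 'world_to_cam': [[-0.998, -0.062, -0.0139, 0.5282], [-0.0282, 0.6288, -0.7771, 0.1295], [0.0569, -0.7751, -0.6292, 1.3567], [0.0, 0.0, 0.0, 1.0]]}
{'fx': 357.93884351450356, 'fy': 357.93884351450356, 'cx': 283.73913159188083, 'cy': 208.78846095113832, 'k1': -0.061440646171232245, 'hand_eye': array([[-1.05378237e-03, -9.63007407e-01, -2.69472862e-01,
         6.88693433e-02],
       [ 9.99999281e-01, -8.60458878e-04, -8.35532523e-04,
        -7.98652634e-05],
       [ 5.72753691e-04, -2.69473549e-01,  9.63007621e-01,
        -1.20266963e-01],
       [ 0.00000000e+00,  0.00000000e+00,  0.00000000e+00,
         1.00000000e+00]])} 0.1 [-3.08574993e+00 -5.77247676e-01  7.06641561e-04]
```

View pics/scene0.png

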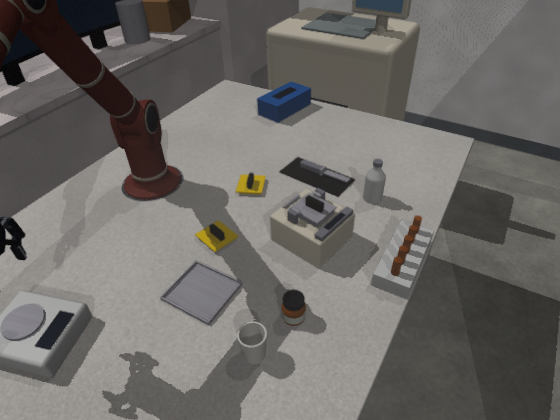

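View pics/side0.png

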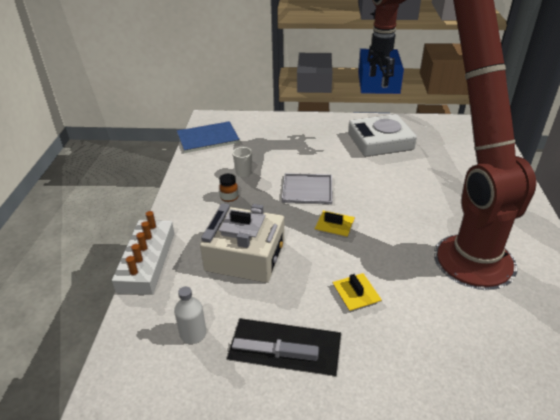

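The side view shows the cell at (243,240), with the cover's black ridge on it at (240,216). The mat is at (285,346), with the bar on it: handle at (300,351), blade at (255,346). The tray is at (307,188), the bottle at (190,318), the jar at (229,187) and the beaker at (243,162).

Things that could be taken for the cover:
- Yellow plates at side (336,222) and (357,291). These are look-alikes and not meant.
- The steel plate with a black ridge on the cell at side (240,216), scene (315,204). This is the one I choose.

Only one bar is visible. Next I'll get rough positions, then close wrist views.

```bash
cat > h.py <<'E'
from station import arm, solver, optics
import cv2,numpy as np
from scipy.spatial.transform import Rotation as R
def cam(n,T=None):
    i=optics.camera_info(n)
    C=np.linalg.inv(i["world_to_cam"]) if n!="wrist" else T@i["hand_eye"]
    return i,C
def rays(i,uv):
    uv=np.atleast_2d(np.float64(uv)); K=np.array([[i["fx"],0,i["cx"]],[0,i["fy"],i["cy"]],[0,0,1]])
    return np.c_[cv2.undistortPoints(uv[:,None],K,np.array([i["k1"],0,0,0.]))[:,0],np.ones(len(uv))]
def onplane(i,C,uv,z):
    d=rays(i,uv)@C[:3,:3].T; o=C[:3,3]; return o+d*((z-o[2])/d[:,2])[:,None]
def bydepth(i,C,uv,d):
    uv=np.atleast_2d(uv); z=d[uv[:,1].astype(int),uv[:,0].astype(int)]
    return rays(i,uv)*z[:,None]@C[:3,:3].T+C[:3,3]
def cloud(i,C,d):
    v,u=np.mgrid[:d.shape[0],:d.shape[1]]; return bydepth(i,C,np.c_[u.ravel(),v.ravel()],d).reshape(*d.shape,3)
def tool():
    T=np.eye(4);T[:3,3]=arm.get_tool_pos();T[:3,:3]=R.from_rotvec(arm.get_eef_rot()).as_matrix();return T
def down(a):  # tool pointing down, tool x axis at world angle a
    x=np.array([np.cos(a),np.sin(a),0]);z=np.array([0,0,-1.]);return R.from_matrix(np.c_[x,np.cross(z,x),z]).as_rotvec()
def wsnap(name):
    T=tool();p,d=optics.snapshot("wrist");cv2.imwrite(f"pics/{name}.png",p);np.savez(f"pics/{name}.npz",p=p,d=d,T=T)
def load(name):
    f=np.load(f"pics/{name}.npz");n=name[:-1] if name[:-1] in("scene","side") else "wrist"
    i,C=cam(n,f["T"] if n=="wrist" else None);return f["p"],f["d"],i,C
E
python3 - <<'E'
from h import *
np.set_printoptions(precision=4,suppress=True)
p,d,i,C=load("side0")
W=cloud(i,C,d)
g=p.max(2); 
ok=(d>0)&(W[...,2]<.3)&(W[...,2]>-.05)
for n,(u,v) in dict(handle=(300,351),blade=(250,346),cellf=(270,250),ridge=(240,216),tray=(307,188),bottle=(190,318),jar=(229,187),beaker=(243,160),y1=(336,222),y2=(357,291)).items(): print(n,bydepth(i,C,(u,v),d)[0])
m=((g<45)&ok&(abs(W[...,2])<.02)).astype(np.uint8); m=cv2.morphologyEx(m,cv2.MORPH_CLOSE,np.ones((15,15)))
k,l,s,c=cv2.connectedComponentsWithStats(m)
for j in range(1,k):
    if s[j,4]>800:
        P=W[(l==j)&ok][:,:2].astype(np.float32); print(s[j],cv2.minAreaRect(P))
# cell deck & collars
z=W[...,2]; m=ok&(z>.09)&(z<.16); m[:, :195]=0;m[:,290:]=0
P=W[m]; print("cell top",P.min(0),P.max(0)); print(cv2.minAreaRect(P[:,:2].astype(np.float32)))
E
```

```text
handle [0.4669 0.3401 0.0274]
blade [0.5807 0.3282 0.0211]
cellf [0.5524 0.0877 0.0942]
ridge [0.6342 0.0211 0.1487]
tray [ 0.4654 -0.3139 -0.001 ]
bottle [0.7113 0.3154 0.096 ]
jar [ 0.7078 -0.2334  0.0541]
beaker [ 0.6783 -0.3604  0.0725]
y1 [ 0.3767 -0.1104  0.0276]
y2 [0.3315 0.1624 0.035 ]
[ 228  320  112   55 4301] ((0.5032334327697754, 0.3104027509689331), (0.11694454401731491, 0.24345558881759644), 83.24678039550781)
cell top [ 0.5267 -1.8792  0.0901] [1.1369 0.3078 0.1597]
((0.6958233118057251, -0.8242117166519165), (0.45681989192962646, 2.2186288833618164), 11.311711311340332)
```

```bash
python3 - <<'E'
from h import *
np.set_printoptions(precision=3,suppress=True)
for n,(x,y) in dict(wtray0=(.47,-.30),wcell0=(.62,.02),wmat0=(.53,.32)).items():
    for a in (0.,np.pi):
      print(n,a,solver.inverse_kinematics([x,y,.33],down(a)))
    a=0.
    off=.03
    try: arm.reach([x+off,y,.33],down(a)); wsnap(n)
    except arm.IKError as e: print(e)
print(arm.get_t())
a=cv2.imread("pics/wcell0.png");b=cv2.imread("pics/wmat0.png")
E
```

```text
wtray0 0.0 [ 0.507  0.402  0.033  1.578 -0.014  1.162 -1.028]
wtray0 3.141592653589793 [ 1.018  0.495 -0.779  1.561  0.361  1.235  1.75 ]
wcell0 0.0 [-0.055  0.51  -0.022  1.395  0.011  1.237 -1.648]
wcell0 3.141592653589793 [ 0.344  0.597 -0.742  1.381  0.403  1.318  1.159]
wmat0 0.0 [-0.547  0.508 -0.053  1.398  0.027  1.236 -2.173]
wmat0 3.141592653589793 [-0.146  0.605 -0.784  1.384  0.427  1.325  0.627]
4.2917
```

View pics/wcell0.png

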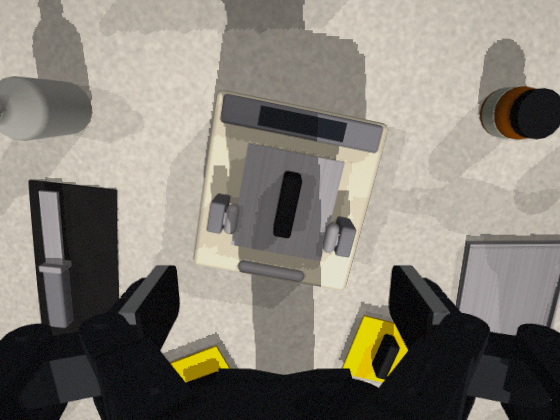

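View pics/wmat0.png

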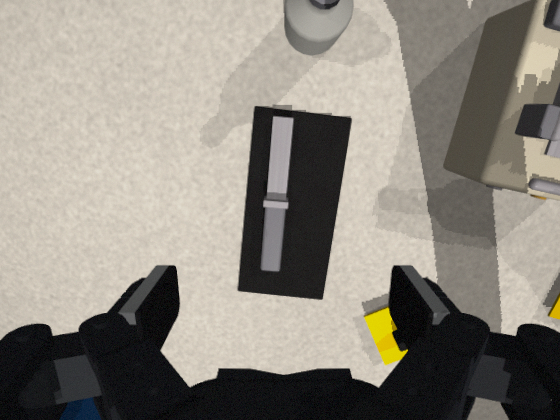

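The wrist view of the cell shows it yawed slightly clockwise. The deck corners are at about (221,94), (386,125), (345,289) and (195,262), the rod at (270,271), and the steel cover with its black ridge at (288,204). The mat view shows the bar with its blade end at (283,117), its collar at (276,203) and its handle end at (270,270), and the mat corners at (256,107), (350,117), (322,298) and (239,291).

```bash
python3 - <<'E'
from h import *
np.set_printoptions(precision=4,suppress=True)
def rect(P):
    c,s,a=cv2.minAreaRect(P[:,:2].astype(np.float32)); a=(a+45)%90-45
    return np.round(c,4),np.round(s,4),round(np.radians(a),4)
p,d,i,C=load("wcell0");W=cloud(i,C,d);z=W[...,2];hsv=cv2.cvtColor(p,cv2.COLOR_BGR2HSV)
box=np.zeros(z.shape,bool);box[80:300,180:400]=1
print("deck corners",onplane(i,C,[(221,94),(386,125),(345,289),(195,262)],.1)[:,:2])
m=box&(d>0)&(z>.085);
print("cell by height",rect(W[m]), "med deck z",np.median(z[m&(z<.11)]))
m=(box&(p.max(2)<40)); m[:165]=0;m[245:]=0;m[:,:268]=0;m[:,310:]=0
k,l,s,c=cv2.connectedComponentsWithStats(m.astype(np.uint8));j=1+s[1:,4].argmax();print(s[j])
uv=np.argwhere(l==j)[:,::-1]; print("ridge",rect(onplane(i,C,uv,.154)), np.median(z[l==j]))
print("rod ends",onplane(i,C,[(239,266),(304,276)],.107))
print("plate corners",onplane(i,C,[(250,144),(343,160),(322,262),(233,245)],.124)[:,:2])
p,d,i,C=load("wmat0");W=cloud(i,C,d);z=W[...,2]
print("mat corners",onplane(i,C,[(256,107),(350,117),(322,298),(239,291)],.004)[:,:2])
m=np.zeros(z.shape,bool);m[112:285,250:305]=1;m&=p.min(2)>60
k,l,s,c=cv2.connectedComponentsWithStats(m.astype(np.uint8));j=1+s[1:,4].argmax();print(s[j])
rows=np.argwhere(l==j)
for lo,hi,zz in((125,190,.0185),(213,265,.028)):
    r=rows[(rows[:,0]>lo)&(rows[:,0]<hi)][:,::-1]; P=onplane(i,C,r,zz);print(P.min(0),P.max(0),P.mean(0),rect(P),np.median(z[r[:,1],r[:,0]]))
t=rows[rows[:,0]==rows[:,0].min()][:,::-1].mean(0);e=rows[rows[:,0]==rows[:,0].max()][:,::-1].mean(0)
print("tip",onplane(i,C,t,.0185),"end",onplane(i,C,e,.028),t,e)
p,d,i,C=load("wtray0");cv2.imwrite("pics/wtray0v.png",p)
p,d,i,C=load("side0");print("tray corners side",onplane(i,C,[(287,177),(331,177),(331,200),(281,200)],.012)[:,:2])
E
```

```text
deck corners [[ 0.7329  0.0757]
 [ 0.7038 -0.0814]
 [ 0.5294 -0.049 ]
 [ 0.5621  0.1122]]
cell by height (array([0.6318, 0.0154]), array([0.1704, 0.1832]), np.float64(-0.2028)) med deck z 0.0993378714699027
[ 274  171   28   67 1194]
ridge (array([0.639 , 0.0146]), array([0.016 , 0.0582]), np.float64(-0.2003)) 0.15309177200385232
rod ends [[ 0.5607  0.0644  0.107 ]
 [ 0.5488 -0.0037  0.107 ]]
plate corners [[ 0.6882  0.0475]
 [ 0.6734 -0.0371]
 [ 0.5724 -0.0203]
 [ 0.5908  0.067 ]]
mat corners [[0.6333 0.3505]
 [0.6211 0.2366]
 [0.3759 0.2648]
 [0.3874 0.3805]]
[ 261  116   33  156 3252]
[0.5351 0.3074 0.0185] [0.6113 0.3382 0.0185] [0.5739 0.3225 0.0185] (array([0.5731, 0.3226]), array([0.0254, 0.0785]), np.float64(-0.0942)) 0.017939810547725588
[0.4389 0.3174 0.028 ] [0.5058 0.3472 0.028 ] [0.473  0.3322 0.028 ] (array([0.4724, 0.3323]), array([0.0254, 0.0691]), np.float64(-0.0912)) 0.02701488500147875
tip [[0.6227 0.3244 0.0185]] end [[0.4291 0.3294 0.028 ]] [277.5 116. ] [275. 271.]
tray corners side [[ 0.5334 -0.3555]
 [ 0.3867 -0.3617]
 [ 0.3886 -0.2356]
 [ 0.5455 -0.2287]]
```

View pics/wtray0.png

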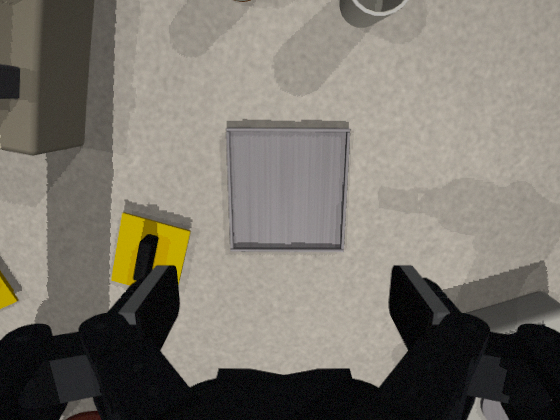

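```bash
cat >> h.py <<'E'
cell=np.array([.6325,.0152]);cyaw=-.2015
bar=np.array([.4735,.3322]);byaw=-.0945
DZ=.012   # handle centre ahead of TCP along tool z
def toolpose(grip,yaw,th,phi=0.):
    """TCP pose holding the bar with grip point, yaw, nose-up pitch th; phi = tool lean forward relative to bar"""
    B=R.from_euler("z",yaw)*R.from_euler("y",-th)          # bar frame
    Tl=B*R.from_euler("y",phi)*R.from_euler("x",np.pi)
    return np.asarray(grip)-Tl.apply([0,0,DZ]),Tl.as_rotvec()
def pry(th,tipx,lift=0.,y=0.):
    """bar grip (world) with blade underside on the rod (+lift), tip at cell x=tipx, pitch th"""
    s=(tipx+.080+.0085*np.sin(th))/np.cos(th)
    u=np.array([np.cos(th),np.sin(th)]);n=np.array([-u[1],u[0]])
    g=np.array([-.080,.103+lift])+.0085*n+(s-.150)*u
    return np.r_[cell+R.from_euler("z",cyaw).as_matrix()[:2,:2]@[g[0],y],g[1]]
E
python3 - <<'E'
from h import *
np.set_printoptions(precision=3,suppress=True)
p,d,i,C=load("wtray0");t=onplane(i,C,[(228,129),(349,129),(343,249),(232,249)],[.012])[:,:2];print(t,t.mean(0))
for phi in(0,.2,.4):
    print("phi",phi,"pick",solver.inverse_kinematics(*toolpose(np.r_[bar,.016],byaw,0,phi)))
    for th,tx in((0,-.12),(0,-.036),(.3,-.036),(.5,-.036),(.65,-.036)):
        print(th,tx,pry(th,tx),solver.inverse_kinematics(*toolpose(pry(th,tx),cyaw,th,phi)))
E
```

```text
[[ 0.545 -0.234]
 [ 0.544 -0.38 ]
 [ 0.39  -0.379]
 [ 0.39  -0.233]] [ 0.467 -0.306]
phi 0 pick [-0.634  0.805 -0.025  1.827  0.037  0.51  -2.349]
0 -0.12 [0.368 0.069 0.111] [-0.246  0.442  0.002  2.319 -0.002  0.381 -2.014]
0 -0.036 [0.45  0.052 0.111] [-0.17   0.519  0.008  2.118 -0.008  0.504 -1.928]
0.3 -0.036 [0.457 0.051 0.081] [-0.358  0.555  0.17   2.353  2.369  0.048  1.92 ]
0.5 -0.036 [0.468 0.049 0.065] None
0.65 -0.036 [0.48  0.046 0.056] None
phi 0.2 pick [-0.522  0.861 -0.107  1.689 -0.067  0.75  -2.211]
0 -0.12 [0.368 0.069 0.111] [-0.162  0.507 -0.032  2.184 -0.102  0.638 -1.877]
0 -0.036 [0.45  0.052 0.111] [-0.109  0.589 -0.021  1.974 -0.075  0.77  -1.84 ]
0.3 -0.036 [0.457 0.051 0.081] [-0.209  0.562  0.038  2.201  0.06   0.287 -2.008]
0.5 -0.036 [0.468 0.049 0.065] [-0.347  0.603  0.175  2.336  2.826  0.069  1.471]
0.65 -0.036 [0.48  0.046 0.056] [-0.379  0.658  0.176  2.421  2.879  0.346  1.374]
phi 0.4 pick [-0.454  0.937 -0.141  1.547 -0.15   0.99  -2.119]
0 -0.12 [0.368 0.069 0.111] [-0.108  0.592 -0.048  2.057 -0.142  0.875 -1.813]
0 -0.036 [0.45  0.052 0.111] [-0.061  0.676 -0.048  1.835 -0.103  1.017 -1.804]
0.3 -0.036 [0.457 0.051 0.081] [-0.128  0.612 -0.014  2.051 -0.047  0.574 -1.871]
0.5 -0.036 [0.468 0.049 0.065] [-0.198  0.605  0.036  2.183  0.06   0.261 -1.999]
0.65 -0.036 [0.48  0.046 0.056] [-0.309  0.626  0.157  2.273  0.191  0.017 -2.155]
```

```bash
sed -i 's/^DZ=.012/DZ=.015;PHI=.4/' h.py; python3 - <<'E'
from h import *
np.set_printoptions(precision=4,suppress=True)
g=np.r_[bar,.016]
arm.gripper_to(.085)
p,r=toolpose(g+[0,0,.12],byaw,0,PHI); arm.reach(p,r)
p,r=toolpose(g,byaw,0,PHI); print(arm.line_to(p,r,guard=8),arm.get_tool_pos()-p)
arm.gripper_to(.0); print(arm.get_width(),arm.get_grasp_force(),arm.get_contact_force())
p,r=toolpose(g+[0,0,.14],byaw,0,PHI); arm.line_to(p,r)
print(arm.get_width(),arm.get_tool_pos(),arm.get_t())
# straight ahead of the cell, well back and above
q=pry(0,-.11,.035); p,r=toolpose(q,cyaw,0,PHI)
arm.reach(p,r); print(arm.get_tool_pos()-p,arm.get_width(),arm.get_t())
wsnap("wpre0")
s,d=optics.snapshot("side");cv2.imwrite("pics/side1.png",s);np.savez("pics/side1.npz",p=s,d=d)
E
```

```text
False [0.0008 0.0006 0.0011]
0.024675033267965586 61.91463589668274 [ 0.5101 -1.0689  2.7532]
0.024936469246512584 [0.4786 0.3312 0.1687] 7.925
[ 0.0013  0.0016 -0.    ] 0.02473143465523022 9.0167
```

View pics/wpre0.png

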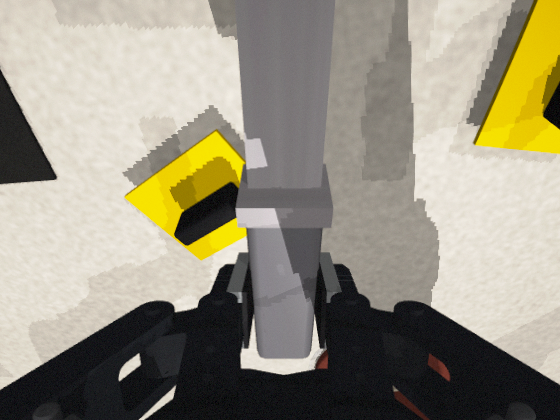

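The bar is held centred between the pads and in line with the tool. The blade runs up out of the wrist picture at (285,0–190), so I'll check its pitch and tip in the side view.

```bash
python3 - <<'E'
from h import *
np.set_printoptions(precision=4,suppress=True)
i,C=cam("side");f=np.load("pics/side1.npz");p,d=f["p"],f["d"]
W=cloud(i,C,d);g=pry(0,-.11,.035);L=(W-np.r_[g])@R.from_euler("z",cyaw).as_matrix()
m=(d>0)&(L[...,0]>.05)&(L[...,0]<.17)&(abs(L[...,1])<.025)&(abs(L[...,2])<.03)
P=L[m];print(len(P),P.min(0),P.max(0))
for a in np.arange(.05,.17,.015):
    q=P[(P[:,0]>=a)&(P[:,0]<a+.015)]
    if len(q): print(round(a,3),len(q),np.median(q,0))
v,u=np.where(m); c=[u.min(),v.min(),u.max(),v.max()];print(c)
cr=p[max(0,c[1]-60):c[3]+60,max(0,c[0]-90):c[2]+80];cv2.imwrite("pics/side1c.png",cv2.resize(cr,None,fx=3,fy=3)[:600,:800])
E
```

```text
299 [ 0.0503 -0.0107 -0.0053] [0.1496 0.0187 0.0086]
0.05 45 [0.0573 0.0066 0.0021]
0.065 45 [0.0721 0.0063 0.0026]
0.08 46 [0.0874 0.0058 0.0016]
0.095 46 [0.1021 0.0054 0.0019]
0.11 46 [0.1178 0.0057 0.0022]
0.125 43 [0.1325 0.0073 0.0015]
0.14 28 [0.145  0.0036 0.0016]
[np.int64(281), np.int64(219), np.int64(320), np.int64(232)]
```

View pics/side1c.png

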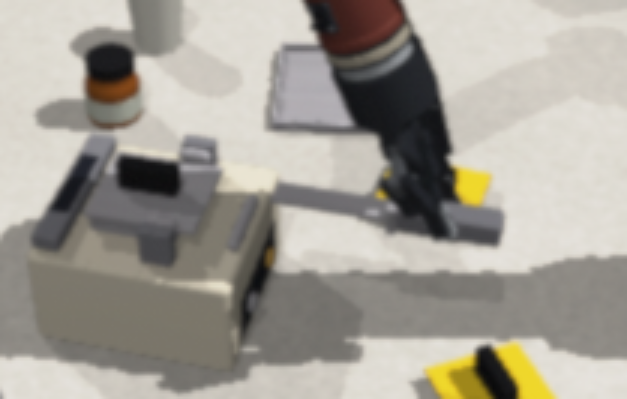

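The blade is level (±0.5 mm along its length) and its tip is in front of the cell, where predicted. Next I insert it.

```bash
python3 - <<'E'
from h import *
np.set_printoptions(precision=3,suppress=True)
arm.line_to(*toolpose(pry(0,-.11,.003),cyaw,0,PHI),max_speed=.08)
f0=arm.get_contact_force();print(f0)
print("stop",arm.line_to(*toolpose(pry(0,-.036,.003),cyaw,0,PHI),max_speed=.06,guard=10),arm.get_tool_pos()-toolpose(pry(0,-.036,.003),cyaw,0,PHI)[0])
arm.hold(.3);print(arm.get_contact_force(),arm.get_wrist_torque(),arm.get_t())
s,d=optics.snapshot("side");cv2.imwrite("pics/side2.png",cv2.resize(s[180:280,180:340],None,fx=5,fy=5));
i,C=cam("side");W=cloud(i,C,d);L=(W-np.r_[cell,0])@R.from_euler("z",cyaw).as_matrix()
m=(d>0)&(L[...,0]<-.095)&(L[...,0]>-.14)&(abs(L[...,1])<.025)&(L[...,2]>.09);P=L[m];print("blade top",np.median(P,0),np.polyfit(P[:,0],P[:,2],1))
E
```

```text
[ 0.414  0.063 -3.138]
stop False [-0.  0.  0.]
[-0.529 -1.115 -2.175] [-0.074 -0.56  -0.043] 11.35
blade top [-0.124  0.013  0.464] [-1.06   0.283]
```

View pics/side2.png

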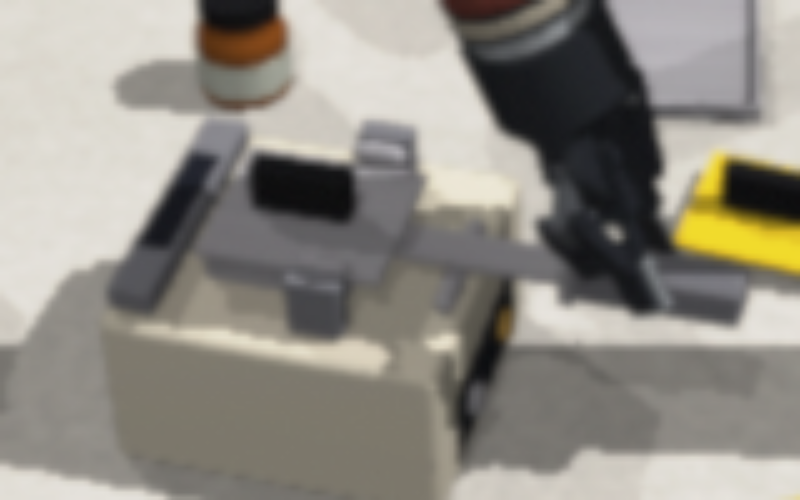

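The blade crosses the rod at (455,260) and goes under the front lip at (400,245), with no contact force. Now I lever in steps.

```bash
python3 - <<'E'
from h import *
np.set_printoptions(precision=2,suppress=True)
i,C=cam("side")
def liptop():
    s,d=optics.snapshot("side");W=cloud(i,C,d);L=(W-np.r_[cell,0])@R.from_euler("z",cyaw).as_matrix()
    m=(d>0)&(L[...,0]<-.038)&(L[...,0]>-.055)&(L[...,1]>.015)&(L[...,1]<.045)&(L[...,2]>.115)&(L[...,2]<.17)
    return s,np.median(L[m][:,2]) if m.any() else None
print("lip",liptop()[1])
for th in np.arange(.05,.601,.05):
    lift=max(0,.003-.03*th)
    arm.line_to(*toolpose(pry(th,-.036,lift),cyaw,th,PHI),max_speed=.04)
    s,l=liptop();print(round(th,2),arm.get_contact_force(),arm.get_wrist_torque(),"lip top",l)
    if l and l>.1445 and th>.42: break
cv2.imwrite("pics/side3.png",cv2.resize(s[180:280,180:340],None,fx=5,fy=5));print(arm.get_width(),arm.get_t())
E
```

```text
lip 0.12445093806067142
0.05 [-0.18  0.22 -2.01] [-0.08 -0.53 -0.02] lip top 0.12376570591705516
0.1 [ 0.51 -0.12 -0.52] [-0.1  -0.38 -0.03] lip top 0.12424066681719703
0.15 [ 2.28 -0.35  1.71] [-0.22 -0.88  0.01] lip top 0.12545682612564102
0.2 [ 2.32 -1.62  4.97] [-0.22 -0.45 -0.06] lip top 0.1275910044516982
0.25 [ 0.33 -1.15  3.33] [-0.12 -0.55 -0.06] lip top 0.12957288042576565
0.3 [-1.39 -0.22  2.44] [-0.02 -0.34 -0.01] lip top 0.13205558580418453
0.35 [-2.98  0.64  3.61] [0.12 0.15 0.01] lip top 0.13491741221907738
0.4 [-6.09  1.86  2.34] [0.25 0.62 0.04] lip top 0.13711749967794806
0.45 [-6.02  1.71  2.67] [ 0.19  0.66 -0.  ] lip top 0.14245065622087028
0.5 [-4.87  0.55  3.4 ] [ 0.    0.52 -0.09] lip top 0.14505859888036088
0.0244012171457695 14.7333
```

View pics/side3.png

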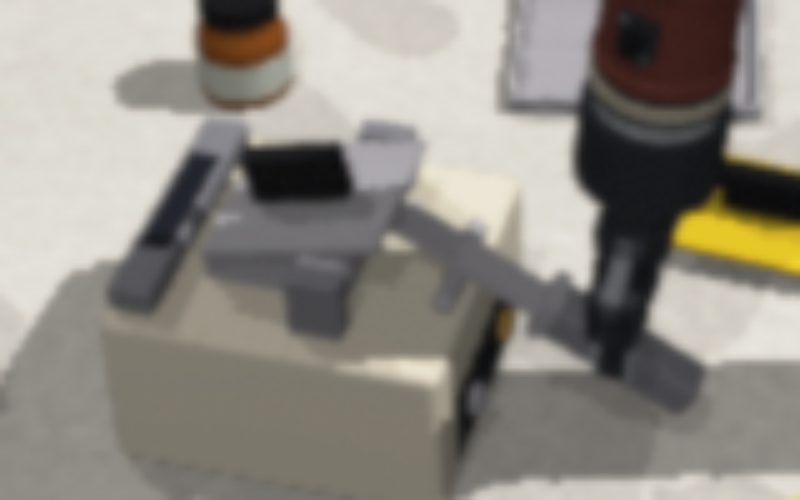

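The cover is tipped up and the lip top is at 0.145, so it looks popped. I'll lever slightly more, hold, lower the blade, and check that the lip stays up.

```bash
python3 - <<'E'
from h import *
np.set_printoptions(precision=2,suppress=True)
i,C=cam("side")
def liptop():
    s,d=optics.snapshot("side");W=cloud(i,C,d);L=(W-np.r_[cell,0])@R.from_euler("z",cyaw).as_matrix()
    m=(d>0)&(L[...,0]<-.038)&(L[...,0]>-.055)&(L[...,1]>.015)&(L[...,1]<.045)&(L[...,2]>.115)&(L[...,2]<.17)
    return s,np.median(L[m][:,2]) if m.any() else None
for th,h in((.54,.3),(.35,.1),(.2,.1)):
    arm.line_to(*toolpose(pry(th,-.036),cyaw,th,PHI),max_speed=.05);arm.hold(h)
    s,l=liptop();print(th,arm.get_contact_force(),"lip top",l,arm.get_t())
E
```

```text
0.54 [-5.62  0.35  3.24] lip top 0.1464991512456747 15.3333
0.35 [ 0.84 -0.16  3.9 ] lip top 0.1446649943000402 15.9833
0.2 [ 0.09 -0.05  1.47] lip top 0.14489187251254387 16.5667
```

The lip stays up at 0.145 with the blade lowered, so the cover is popped. Next I withdraw the bar and lay it back on the mat.

```bash
python3 - <<'E'
from h import *
np.set_printoptions(precision=3,suppress=True)
arm.line_to(*toolpose(pry(.06,-.036,.004),cyaw,.06,PHI),max_speed=.08)
arm.line_to(*toolpose(pry(.06,-.115,.006),cyaw,.06,PHI),max_speed=.12)
arm.line_to(*toolpose(pry(0,-.12,.05),cyaw,0,PHI),max_speed=.15)
s,d=optics.snapshot("side");i,C=cam("side");W=cloud(i,C,d);g=pry(0,-.12,.05);L=(W-g)@R.from_euler("z",cyaw).as_matrix()
m=(d>0)&(L[...,0]>.06)&(L[...,0]<.15)&(abs(L[...,1])<.025)&(abs(L[...,2])<.04);P=L[m];c=np.polyfit(P[:,0],P[:,2],1);th=c[0];print("blade slope",c,P.max(0),len(P))
G=np.r_[bar+[.001,-.01],.016]
arm.reach(*toolpose(G+[0,0,.14],byaw,0,PHI))
th=np.clip(th,-.15,.15) if abs(th)>.015 else 0
arm.line_to(*toolpose(G+[0,0,.02],byaw,-th,PHI),max_speed=.15)
print(arm.line_to(*toolpose(G+[0,0,.001],byaw,-th,PHI),max_speed=.03,guard=6),arm.get_tool_pos()-toolpose(G,byaw,-th,PHI)[0],arm.get_contact_force())
arm.gripper_to(.085)
arm.line_to(*toolpose(G+[0,0,.12],byaw,-th,PHI),max_speed=.15)
print(arm.get_t())
x=cell+R.from_euler("z",cyaw).as_matrix()[:2,:2]@[.005,0]
arm.reach([.53,.30,.33],down(0));wsnap("wmat1")
arm.reach([x[0]+.03,x[1],.36],down(cyaw));wsnap("wcell1");print(arm.get_t())
a=np.hstack([cv2.imread("pics/wmat1.png"),cv2.imread("pics/wcell1.png")]);cv2.imwrite("pics/two.png",cv2.resize(a,(800,300)))
E
```

```text
blade slope [-0.006  0.002] [0.15  0.015 0.006] 271
False [0.    0.    0.001] [-1.074  1.064 -2.536]
22.675
24.7583
```

View pics/two.png

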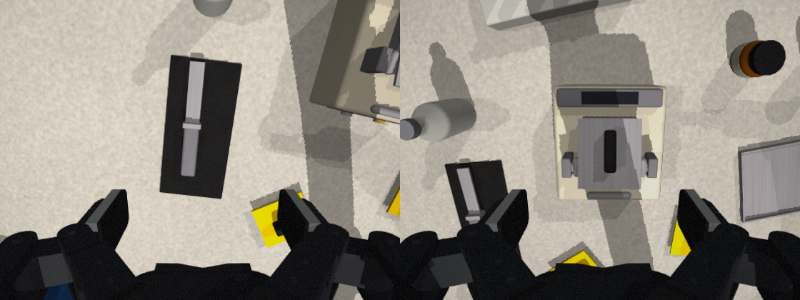

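The bar lies flat on the mat again, at (190,120) in the left half. The cover sits loose on the collar and catches at (610,150) in the right half, with its ridge aligned to the cell. Next I measure its tilt and ridge and grasp it.

```bash
cat >> h.py <<'E'
def handlefit(name):
    p,d,i,C=load(name);W=cloud(i,C,d);Rc=R.from_euler("z",cyaw).as_matrix();L=(W-np.r_[cell,0])@Rc
    m=(d>0)&(abs(L[...,1])<.035)&(abs(L[...,0])<.045)&(L[...,2]>.118)&(p.min(2)>60)&(abs(L[...,1])>.015);P=L[m]
    c=np.linalg.lstsq(np.c_[P[:,:2],np.ones(len(P))],P[:,2],rcond=None)[0]
    k=(d>0)&(abs(L[...,1])<.03)&(abs(L[...,0]-.005)<.05)&(p.max(2)<45)&(L[...,2]>.135)
    # ridge top: cast its pixels onto the mean top height
    Q=L[k];return c,len(P),Q,cv2.minAreaRect(Q[:,:2].astype(np.float32))
E
python3 - <<'E'
from h import *
np.set_printoptions(precision=4,suppress=True)
c,n,Q,r=handlefit("wcell1");print("plate z=ax+by+c",c,n,r,Q.mean(0),Q.min(0),Q.max(0))
h=np.r_[cell+R.from_euler("z",cyaw).as_matrix()[:2,:2]@[.015,0],.16]
for t in(0,.1,.2):
  r=(R.from_euler("z",cyaw)*R.from_euler("y",t)*R.from_euler("x",np.pi)).as_rotvec();print(solver.inverse_kinematics(h,r))
print(solver.inverse_kinematics([.467,-.306,.05],down(0)))
E
```

```text
plate z=ax+by+c [-0.0689 -0.0699  0.1369] 3658 ((0.01877162791788578, -0.00019472278654575348), (0.07216992974281311, 0.05999331921339035), 0.34446200728416443) [ 0.0454 -0.0006  0.4054] [-0.0173 -0.03    0.1544] [0.0549 0.03   0.4346]
[-0.0586  0.7026  0.0104  1.5399 -0.0086  0.8991 -1.8176]
[-0.0428  0.7444  0.0013  1.4514 -0.0289  1.0431 -1.7983]
[-0.0301  0.7905 -0.0044  1.3615 -0.0466  1.1846 -1.784 ]
[ 0.5434  0.75   -0.0039  1.878   0.0055  0.5136 -1.035 ]
```

```bash
python3 - <<'E'
from h import *
np.set_printoptions(precision=4,suppress=True)
p,d,i,C=load("wcell1");W=cloud(i,C,d);L=(W-np.r_[cell,0])@R.from_euler("z",cyaw).as_matrix()
for s in(1,-1):
  for x in np.arange(-.045,.05,.015):
    m=(d>0)&(L[...,1]*s>.014)&(L[...,1]*s<.034)&(abs(L[...,0]-x)<.004)&(L[...,2]>.1)&(L[...,2]<.155);print(s,round(x,3),m.sum(),np.median(L[m][:,2]) if m.any() else 0)
k=(d>0)&(L[...,2]>.145)&(L[...,2]<.185)&(abs(L[...,1])<.014)&(L[...,0]>-.05)&(L[...,0]<.06);Q=L[k]
print(len(Q),Q.min(0),Q.max(0),np.polyfit(Q[:,0],Q[:,2],1),cv2.minAreaRect(Q[:,:2].astype(np.float32)))
E
```

```text
1 -0.045 160 0.14451397774157795
1 -0.03 162 0.14117269287809553
1 -0.015 161 0.1376310795338796
1 0.0 158 0.1341482520701793
1 0.015 160 0.13095218909659959
1 0.03 163 0.12736911021894104
1 0.045 201 0.12355834840299112
-1 -0.045 157 0.14437279123512908
-1 -0.03 164 0.1410243354916923
-1 -0.015 160 0.137509086930486
-1 0.0 162 0.13417383294345842
-1 0.015 159 0.13083298963940432
-1 0.03 172 0.12711942660701586
-1 0.045 192 0.12351388109276748
1090 [-0.05   -0.0138  0.145 ] [0.0368 0.0136 0.1693] [0.0366 0.1607] ((-0.006679113954305649, -0.002957042306661606), (0.02732621133327484, 0.08673346042633057), 86.11592102050781)
```

```bash
python3 - <<'E'
from h import *
np.set_printoptions(precision=4,suppress=True)
p,d,i,C=load("wcell1");W=cloud(i,C,d);L=(W-np.r_[cell,0])@R.from_euler("z",cyaw).as_matrix()
t=np.arctan(.231);c=np.cos(t)
Rt=R.from_euler("y",t).as_matrix()   # cover axes in cell frame
M=(L-[0,0,.1342])@Rt                  # cover-aligned coords, z above plate top
k=(d>0)&(M[...,2]>.024)&(M[...,2]<.036)&(abs(M[...,1])<.02)&(M[...,0]>-.05)&(M[...,0]<.06);Q=M[k]
print(len(Q),Q.min(0),Q.max(0),np.median(Q,0),cv2.minAreaRect(Q[:,:2].astype(np.float32)))
E
```

```text
1006 [-0.024  -0.0073  0.026 ] [0.031  0.0079 0.032 ] [0.0041 0.0004 0.0297] ((0.0034668445587158203, 0.0003231791779398918), (0.05501686409115791, 0.014999105595052242), 0.24150985479354858)
```

```bash
python3 - <<'E'
from h import *
np.set_printoptions(precision=4,suppress=True)
t=np.arctan(.231);Rz=R.from_euler("z",cyaw);Rt=Rz*R.from_euler("y",t)
def P(z): return np.r_[cell,.1342]+Rt.apply([.0035,.0003,z])
r=(Rt*R.from_euler("x",np.pi)).as_rotvec();lev=down(cyaw)
arm.gripper_to(.05)
arm.reach(P(.12),r)
print(arm.line_to(P(.026),r,max_speed=.1,guard=6),arm.get_tool_pos()-P(.026))
arm.gripper_to(0);print(arm.get_width(),arm.get_grasp_force(),arm.get_contact_force())
a=P(.026)
arm.line_to(a+[0,0,.02],r,max_speed=.06);print(arm.get_contact_force())
arm.line_to(a+[0,0,.15],lev,max_speed=.12)
print(arm.get_contact_force(),arm.get_width(),arm.get_t())
arm.reach([.472,-.306,.22],down(0));arm.hold(.2);print(arm.get_contact_force(),arm.get_wrist_torque(),arm.get_width(),arm.get_t())
s,d=optics.snapshot("side");cv2.imwrite("pics/side5.png",cv2.resize(s[60:300,120:400],(800,686))[:600]);np.savez("pics/side5.npz",p=s,d=d)
E
```

```text
False [ 0.0007 -0.      0.0009]
0.015011643748196728 59.25838530063629 [-0.3093 -1.6893  2.1404]
[-0.1834  0.1959 -6.7354]
[-0.4984  0.1092 -5.3175] 0.014933938795986049 28.925
[-0.0282  0.7564 -4.9821] [-0.0294 -0.001   0.0372] 0.014969478075506384 30.5167
```

View pics/side5.png

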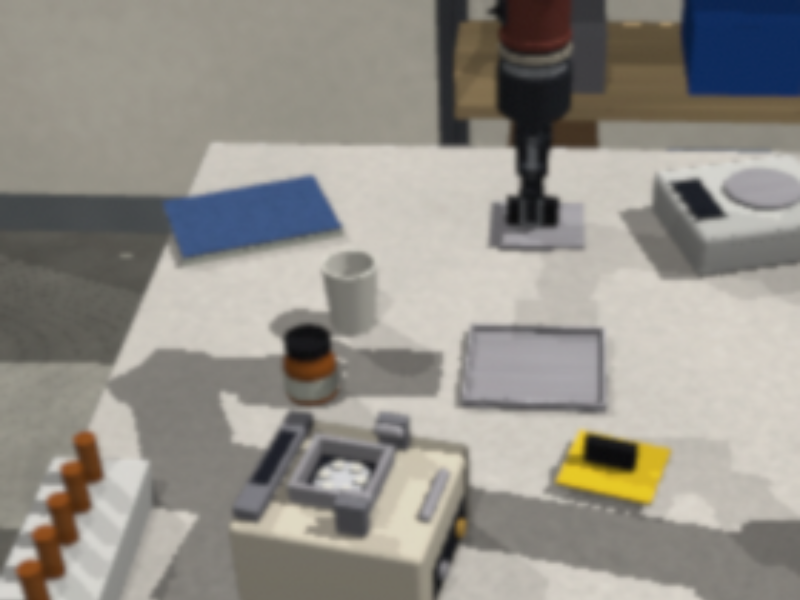

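The cover is held level at (537,225), above the tray at (535,370). The cell is open and the bystanders have not moved. Now I lower it.

```bash
python3 - <<'E'
from h import *
np.set_printoptions(precision=4,suppress=True)
r=down(0)
arm.line_to([.472,-.306,.07],r,max_speed=.12)
print(arm.line_to([.472,-.306,.044],r,max_speed=.02,guard=3),arm.get_tool_pos(),arm.get_contact_force())
arm.hold(.2);arm.gripper_to(.05)
arm.line_to([.472,-.306,.20],r,max_speed=.12);arm.reach([.50,-.306,.30],r);arm.hold(.3)
wsnap("wtray1")
p,d,i,C=load("wtray1");W=cloud(i,C,d)
m=(d>0)&(abs(W[...,0]-.467)<.06)&(abs(W[...,1]+.306)<.06)&(W[...,2]>.016)&(W[...,2]<.03)
P=W[m];print(len(P),cv2.minAreaRect(P[:,:2].astype(np.float32)),np.median(P[:,2]),np.linalg.lstsq(np.c_[P[:,:2],np.ones(len(P))],P[:,2],rcond=None)[0],arm.get_t())
a=np.hstack([p,optics.snapshot("side")[0]]);cv2.imwrite("pics/end.png",cv2.resize(a,(800,300)))
E
```

```text
True [ 0.4719 -0.3059  0.0463] [-0.3241  0.619   6.6423]
5773 ((0.46708017587661743, -0.30473268032073975), (0.09028350561857224, 0.09948823601007462), 89.9344711303711) 0.0193905778631831 [0.0026 0.0012 0.0186] 35.975
```

View pics/end.png

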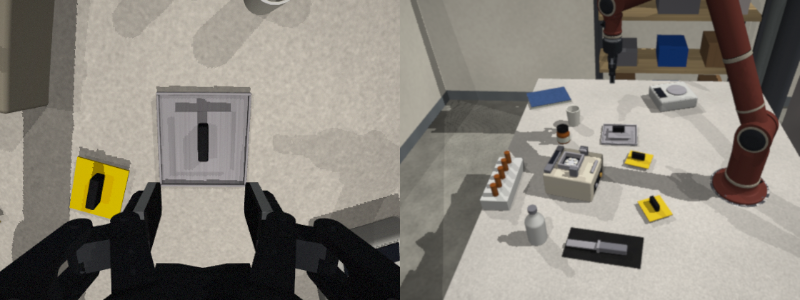

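The cover lies flat and centred in the tray at (203,140) in the left half. The bar is on the mat at (597,246) in the right half, and the bottle, jar and beaker are untouched.

```bash
python3 -c "
from station import arm
print(arm.finish_job())"
```

```text
the job is handed in; nothing more can be done
None
```

The job is handed in: the cover was levered out of its catches and now lies flat, handle up, centred in the tray; the bar is back flat on the mat, and the bottle, jar and beaker were not touched (about 36 s of the 67 s used; no verdict was returned).

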